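# Set the counter-screen hatch wide open on its stay

## Task

The small hatch in the counter screen is propped only a little open by its stay. Take the stay by its ball knob, lift it off the pin, swing the hatch open with it, and drop the last hole, the one nearest the knob, over the pin, so that the stay lies flat on its seat and holds the hatch wide open. Let go, and leave the things standing round about where they are.

Things in the scene. Friction and masses are not known exactly. Their poses are not given: they have to be found in the camera images.
- screen: free-standing counter screen, fixed: base board 14 mm thick, three 24 mm posts, 322 mm high. Origin on the desk in the plane of the posts; x points away from the clerk (robot side is -x), y to the clerk's left. For y 0 to 205 mm the board and the top shelf (310 to 322 mm above the desk) reach to x = -135 mm: the shelf overhangs pin and knob, so a gripper must come in leaning back towards -x
- pin_axis (a point): the stay's steel pin on the base board (screen x = -45, y = 70 mm): this point is on its axis at the flat top of its 28 mm wide round seat, 45 mm above the desk, where the stay's underside rests. The upright pin is 9 mm thick, round-ended, and stands 17.5 mm above the seat.
- knob (a point): centre of the black ball knob (26 mm diameter) on the free end of the stay, on a 10 mm stem; 44.5 mm above the stay's underside, so about 90 mm above the desk when the stay lies flat. It moves with the stay; z is the stay's own upright, y points along the stay from its pivot to the knob.
- hole_near (a point): centre, at the stay's underside, of the first of three 13 mm holes in the flat steel stay (30 mm wide, 5 mm thick, 0.12 kg), 132 mm from the stay's pivot; at the start the pin stands in this hole
- hole_mid (a point): centre, at the stay's underside, of the middle hole, 169 mm from the pivot
- hole_end (a point): centre, at the stay's underside, of the last hole, 206 mm from the pivot and 40 mm from the knob, which is 246 mm from the pivot: this one has to go over the pin
- hatch (a joint): opening of the hatch away from the clerk, rad: 0 shut, limit 1.45; 0.26 with the near hole on the pin, 1.14 with the end hole on the pin. Light friction; stays where left. Its upright hinge line is at screen x = 0, y = -130 mm; hatch 183 mm wide, 225 mm high, lower edge 78 mm above the desk. The stay's pivot hangs under it, 90 mm from the hinge line, 47 mm above the desk
- swivel (a joint): turn of the stay about its upright pivot under the hatch, rad: 0 along the hatch from hinge to free edge, growing as its knob end turns towards the clerk; runs freely
- stay (a joint): lift of the stay about a level axis through its pivot, rad: 0 lying flat on the seat, growing as the knob end is raised, limit 0.4; falls by its weight. The near hole clears the pin's top at about 0.14.
- card_pack_a: banded pack of cards, 57x91x20 mm, lying on the screen's top shelf; bystander; origin under its middle
- stamp_b: dark wooden hand stamp, 66 mm high, on the top shelf; bystander
- eraser: eraser, 23x58x13 mm, on the base board before the pane; bystander
- ink_bottle: ink bottle, 33 mm wide, 82 mm high, standing behind the pane; bystander
- clip_tub: round tub of clips, 62 mm wide, 36 mm high, on the middle of the top shelf; bystander
- stapler: desk stapler, 139x34x52 mm, on the desk at the left; bystander

How it is judged (in metres and radians):
On the way, in this order (a step that is already met when the one before it is completed fails the run):
1. the stay is lifted clear of the pin (value of joint stay above 0.11 rad), for 0.1 s.
2. the hatch is swung open beyond 0.8 rad (value of joint hatch above 0.8 rad), for 0.1 s.
At the end, for the whole second after the job is handed in: The pin stands in the stay's end hole (hole centre within 5 mm of the pin's axis at the seat), the stay lies flat (lift below 0.012 rad), the hatch stands open at 1.14 rad within 0.12 rad and at rest, and each bystander is within 40 mm of where it stood (distance between hole_end and pin_axis below 0.005 m and value of joint stay below 0.012 rad and value of joint hatch between 1.02 and 1.26 rad and velocity of joint hatch between -0.05 and 0.05 rad/s and distance of each of card_pack_a, stamp_b, eraser, ink_bottle, clip_tub, stapler from where it was at the start of the episode below 0.04 m); the robot touches nothing.
It fails at once if a bystander is shifted by more than 40 mm or knocked off (distance of any of card_pack_a, stamp_b, eraser, ink_bottle, clip_tub, stapler from where it was at the start of the episode above 0.04 m).
It also fails if it takes over 40 s, if anything falls off the work surface, if the arm or the gripper's body presses on something with over 40 N, if the wrist force passes 120 N, or if a joint passes its speed limit or range.

## Robot

A 7-joint arm with a two-finger parallel gripper is mounted at the origin on the work surface; the furniture and walls round the work are solid. World frame = base frame: x ahead of the robot, y to its left, z up, the work surface at z = 0. Lengths are in mm, angles in rad, forces in N, time in s.
With the tool pointing down it reaches from about 400 to 875 mm from the base axis. Payload 4.4 kg.
Tool frame: the origin (TCP) lies on the centre line of the jaws, within the pads' length; the fingertips stand 25 mm ahead of it and the grasp point (between the pads) lies 6 mm ahead of it; y points along the fingers, z is the direction in which the jaws open and shut, and the axes are right-handed (so a half turn about y gives the same grasp; the last joint's range is limited). The gripper opens to 85 mm and grips with 20 to 120 N. Pads are 22 mm wide; open, the fingers measure 114 mm over their backs; the gripper's body (76 mm by 85 mm) begins 54 mm behind the grasp point. The pads swing forward as they close: fully open they stand 13 mm farther back than shut.
Start: joints at [-1.222, 0.628, 0.038, 1.517, -0.027, 0.996, -0.02], TCP at [261.933, 594.903, 226.813] pointing down, gripper open.
Joint ranges: [-3.06, 3.06], [-0.37, 2.12], [-1.25, 1.32], [0.18, 2.47], [-1.1, 4.24], [0.23, 1.98], [-2.94, 2.94]. Speed limits (rad/s): [2.57, 2.57, 3.14, 3.14, 3.14, 3.14, 3.14].

## Interface

Orientations are given as a 3x3 rotation matrix whose columns are the frame's x, y, z axes.
In Python, from station import ctrl gives the robot as it stands.
- The arm moves only by the tool servo_tool, never from a script. Its argument "plan" is a list of rows, each a list of 5 numbers: the shift along the tool's x, y, z in m, then the turn about the tool's y in rad, then the closure, from 0 (fully open) to 1 (shut). A call has 1 to 10 rows; each row is the pose to reach, as a shift and turn from the pose measured when the call began, along the tool's axes at that moment; what a row does not reach only later rows make up. A row lasts 1/12 s, in which the tool goes at most 41.7 mm and 7.16 degrees, less where a joint would pass 70% of its speed; a pose out of reach is approached as far as the arm can. A call with a gripper value outside its range is refused whole. The fingers move at their own pace and stop on an object; "newtons" is the grip in N (left out, the last holds). Time passes only in rows, so rows that repeat a pose let the fingers close. It gives the time, the measured TCP pose, the force and the opening at its end, in the units of the state.
- ctrl.sense(): the state, without advancing time (a new reading comes with each control period).
- ctrl.get_image(name): name is "scene" or "top"; returns the picture (384x512x3 uint8, red, green, blue); there is no depth.
- ctrl.camera_info(name): a dict with "vertical_fov" (degrees; the focal length in pixels is half the picture's height over the tangent of half this angle, whatever the lens; pixels are square), "cx", "cy" (the principal point, pixels), "rvec" (rotation vector, rad) and "tvec" (3), from world to camera coordinates, as OpenCV has them. Camera axes: x right, y down, z forward; pixel columns grow to the right and rows downward; lengths in mm; the calibration is good to about 2 mm. A picture is of the moment at which its call begins. camera_info takes no time and is no camera call.
- ctrl.finish_job(): hands the job in, once; it reports no verdict.
The state is a dict: "time_s": time; "q": joint angles; "dq": joint speeds; "effort": joint torques, N m; "position": TCP position; "tool_rot": TCP orientation; "contact_force": force on the tool from outside, world axes, zero at the start; "wrist_torque": the same for the moment, N m; "finger_gap": opening from 0.0 (shut) to 1.0 (fully open).
Only numpy, scipy, OpenCV 4.12 (cv2) and the standard library are available. Lean on these libraries where they do the work, as an engineer would, in place of code of your own. Each camera call takes 0.05 s, during which the arm holds its last target. There are 200 camera calls.

## Working session

There is one attempt and no reset: what is moved stays moved. The work goes in short steps, Python scripts to look and compute and a tool call to move; the robot and the scene stay as the last step left them, time stands still between calls to the robot, and variables do not carry over. Pictures are saved under pics/ and viewed, about 8 in all and at most 12, crops included, and the job is handed in when it is done.

Besides the shell and the picture viewer there is one more tool, called after "Call:" as name(argument=value, ...), one argument or row to a line, values as JSON. servo_tool: Moves the arm, as the interface text tells. Its arguments: {"type":"object","properties":{"plan":{"type":"array"},"newtons":{"type":"number"}},"required":["plan"]}

```bash
mkdir -p pics; ls
python3 - <<'E'
from station import ctrl
import cv2
s=ctrl.sense(); print(s)
for n in("scene","top"):
    print(n,ctrl.camera_info(n)); im=ctrl.get_image(n); cv2.imwrite(f"pics/{n}0.png",im[:,:,::-1])
E
```

```text
pics
{'time_s': 0.0, 'q': array([-1.22177153,  0.6293833 ,  0.03843615,  1.51838526, -0.026991  ,
        0.99626472, -0.02002046]), 'dq': array([-0.00028839,  0.0007938 , -0.00198337,  0.00052056,  0.0005156 ,
        0.0004118 , -0.00013679]), 'effort': array([-2.40579857e-04, -5.63406122e+01,  1.22610636e+00, -1.93446869e+01,
        1.09899009e-02,  1.05933941e-02,  1.55421350e-06]), 'position': array([261.68638193, 594.30130898, 225.85936604]), 'tool_rot': array([[ 9.15182422e-01, -7.45811917e-04,  4.03039176e-01],
       [-4.03039865e-01, -1.77216348e-03,  9.15180707e-01],
       [ 3.16986319e-05, -9.99998152e-01, -1.92244480e-03]]), 'contact_force': array([ 0.00658594, -0.13726884, -0.45504208]), 'wrist_torque': array([-0.01419806, -0.01252877, -0.01685449]), 'finger_gap': 0.9971612054523761}
scene {'vertical_fov': 55.0008061255393, 'cx': 251.54307178184655, 'cy': 186.6197439226717, 'rvec': array([ 1.8281347 , -1.06447818,  0.65026476]), 'tvec': array([-94.42420144, 405.43913305, 836.56694109])}
top {'vertical_fov': 47.195791779138446, 'cx': 257.9162926784575, 'cy': 189.53433156201837, 'rvec': array([ 1.41737537, -2.27761229,  0.76123788]), 'tvec': array([ 375.94135848,  390.22656375, 1082.397311  ])}
```

View pics/scene0.png

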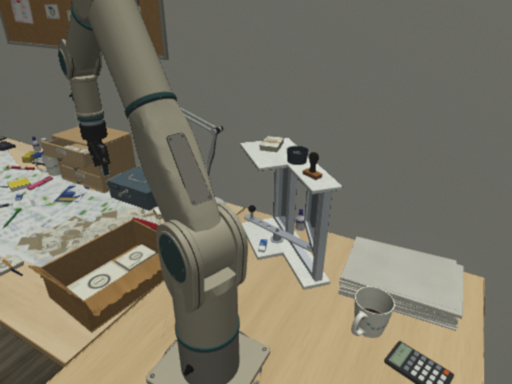

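View pics/top0.png

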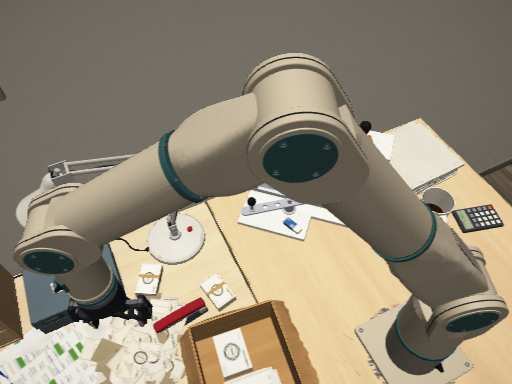

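```bash
cat > h.py <<'E'
import numpy as np, cv2
from station import ctrl
def cam(n):
    c=ctrl.camera_info(n); f=192/np.tan(np.radians(c["vertical_fov"]/2))
    K=np.array([[f,0,c["cx"]],[0,f,c["cy"]],[0,0,1]]); R=cv2.Rodrigues(c["rvec"])[0]
    return K,R,np.asarray(c["tvec"],float).reshape(3)
def ray(n,uv):
    K,R,t=cam(n); d=R.T@np.linalg.solve(K,[uv[0],uv[1],1.]); return -R.T@t,d/np.linalg.norm(d)
def onz(n,uv,z):
    o,d=ray(n,uv); return o+d*(z-o[2])/d[2]
def tri(a,b):
    K1,R1,t1=cam("scene");K2,R2,t2=cam("top")
    X=cv2.triangulatePoints(K1@np.c_[R1,t1],K2@np.c_[R2,t2],np.array(a,float).reshape(2,1),np.array(b,float).reshape(2,1)); return (X[:3]/X[3]).ravel()
def proj(n,P):
    K,R,t=cam(n); p=K@(R@np.asarray(P,float)+t); return p[:2]/p[2]
def grab(n,name=None):
    im=ctrl.get_image(n)[:,:,::-1].copy()
    if name: cv2.imwrite(f"pics/{name}.png",im)
    return im
def dark(im,uv,r=12,th=60,any=False):
    u,v=map(int,uv); c=im[v-r:v+r+1,u-r:u+r+1].max(2)<th
    n,l,s,ce=cv2.connectedComponentsWithStats(c.astype(np.uint8)); i=1+np.argmax(s[1:,4]); return ce[i]+[u-r,v-r],s[i]
E
python3 - <<'E'
from h import *
a=cv2.imread("pics/scene0.png");b=cv2.imread("pics/top0.png")
ka=dark(a,(252,209));kb=dark(b,(251,202));print(ka,kb,tri(ka[0],kb[0]),onz("scene",ka[0],90),onz("top",kb[0],90))
c1=cv2.resize(a[125:295,225:350],None,fx=4,fy=4,interpolation=cv2.INTER_CUBIC)[:600]
c1=cv2.resize(a[130:290,230:345],(431,600),interpolation=cv2.INTER_CUBIC)
c2=cv2.resize(b[180:245,230:325],(369,252),interpolation=cv2.INTER_CUBIC)
o=np.zeros((600,800,3),np.uint8);o[:,:431]=c1;o[:252,431:]=c2;cv2.imwrite("pics/crop0.png",o)
E
```

```text
(array([251.78787879, 208.09090909]), array([ 9,  8,  7,  7, 33], dtype=int32)) (array([251.15686275, 201.17647059]), array([ 9,  7,  8,  9, 51], dtype=int32)) [519.25589809 185.34127651  90.25844763] [521.4069814  185.55294172  90.        ] [518.55667276 185.79703639  90.        ]
```

View pics/crop0.png

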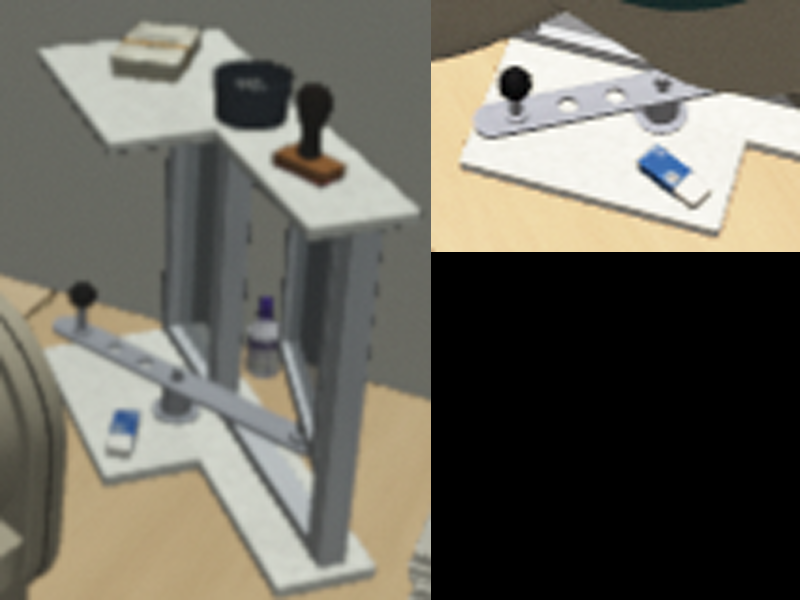

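Run:
```python
from h import *
S=lambda u,v:(230+u/3.748-.4,130+v/3.75-.4)
T=lambda u,v:(230+(u-431)/3.884-.4,180+v/3.877-.4)
pts=[("sB_y205",onz("scene",S(46,351),14),(-135,205)),("sB_y0",onz("scene",S(104,476),14),(-135,0)),
("tB_y205",onz("top",T(462,163),14),(-135,205)),("tB_y0",onz("top",T(718,230),14),(-135,0)),
("sS_205",onz("scene",S(40,50),322),(-135,205)),("sS_0",onz("scene",S(109,141),322),(-135,0)),
("knob",np.array([519.3,185.5,90]),(-103.8,167.6)),
("pin_s",onz("scene",S(177,373),60),(-45,70)),("pin_t",onz("top",T(662,82),60),(-45,70))]
A=[];B=[]
for n,p,s in pts: print(n,p.round(1),s); A.append(s);B.append(p[:2])
A=np.array(A,float);B=np.array(B)
a=A-A.mean(0);b=B-B.mean(0);U,_,V=np.linalg.svd(a.T@b);R=(U@V).T; R=V.T@np.diag([1,np.linalg.det(V.T@U.T)])@U.T
t=B.mean(0)-R@A.mean(0);print(R,t,np.degrees(np.arctan2(R[1,0],R[0,0])));print((A@R.T+t-B).round(1))
s=lambda x,y:(R@[x,y]+t).round(1)
for n,x,y in[("pin",-45,70),("knob0",-103.8,167.6),("knobE",-69.6,101.5),("hinge",0,-130)]:print(n,s(x,y))
```

```text
sB_y205 [522.1 226.8  14. ] (-135, 205)
sB_y0 [381.9  86.4  14. ] (-135, 0)
tB_y205 [519.7 231.8  14. ] (-135, 205)
tB_y0 [381.6  87.   14. ] (-135, 0)
sS_205 [520.6 228.7 322. ] (-135, 205)
sS_0 [384.   86.9 322. ] (-135, 0)
knob [519.3 185.5  90. ] (-103.8, 167.6)
pin_s [488.7  72.   60. ] (-45, 70)
pin_t [490.4  77.2  60. ] (-45, 70)
[[ 0.7146894   0.69944196]
 [-0.69944196  0.7146894 ]] [475.59792605  -8.79244552] -44.3822494505158
[[ 0.4  5.3]
 [-2.7 -0.7]
 [ 2.8  0.3]
 [-2.5 -1.3]
 [ 1.9  3.5]
 [-4.9 -1.3]
 [-0.7 -1.9]
 [ 3.7  0.7]
 [ 2.  -4.5]]
pin [492.4  72.7]
knob0 [518.6 183.6]
knobE [496.8 112.4]
hinge [ 384.7 -101.7]
```

Call:
servo_tool(
  plan=[
    [0,-0.3,0,0.36,0],
    [0,-0.3,0,0.36,0],
    [0,-0.3,0,0.36,0],
    [0,-0.3,0,0.36,0],
    [0.1,-0.3,0,0.36,0],
    [0.2,-0.3,-0.05,0.36,0],
    [0.2,-0.3,-0.1,0.36,0],
    [0.2,-0.3,-0.15,0.36,0],
    [0.25,-0.3,-0.15,0.36,0],
    [0.25,-0.3,-0.15,0.36,0],
  ],
)

```text
time_s: 0.93
position: [388.3, 423.3, 503.5]
tool_rot: [[0.715, -0.001, 0.699], [-0.699, -0.002, 0.715], [0.0, -1.0, -0.002]]
contact_force: [0.8, 0.3, 0.2]
finger_gap: 0.999
```

```bash
cat >> h.py <<'E'
def to(w,turn=0):
    s=ctrl.sense();R=np.array(s["tool_rot"]);print("tool shift m",(R.T@(np.array(w,float)-s["position"])/1000).round(3))
def st():
    s=ctrl.sense();np.set_printoptions(precision=3,suppress=True);print(s["time_s"],s["position"],s["q"],s["finger_gap"],"F",s["contact_force"]);print(np.array(s["tool_rot"]))
E
python3 -c "
from h import *
st();to([600,-50,526]);to([580,-560,526])"
```

```text
0.9333 [388.321 423.288 503.458] [-1.003  0.355  0.2    1.233 -0.069  1.563 -0.017] 0.99867740727653 F [0.787 0.346 0.207]
[[ 0.715 -0.001  0.699]
 [-0.699 -0.002  0.715]
 [ 0.    -1.    -0.002]]
tool shift m [ 0.482 -0.022 -0.191]
tool shift m [ 0.824 -0.021 -0.569]
```

Call:
servo_tool(
  plan=[
    [0.5,-0.02,-0.19,0,0],
    [0.5,-0.02,-0.19,0,0],
    [0.5,-0.02,-0.19,0,0],
    [0.5,-0.02,-0.19,0,0],
    [0.5,-0.02,-0.19,0,0],
    [0.5,-0.02,-0.19,0,0],
    [0.5,-0.02,-0.19,0,0],
    [0.5,-0.02,-0.19,0,0],
    [0.5,-0.02,-0.19,0,0],
    [0.5,-0.02,-0.19,0,0],
  ],
)

```text
time_s: 1.77
position: [562.9, 45.2, 519.2]
tool_rot: [[0.715, -0.001, 0.699], [-0.699, -0.001, 0.715], [-0.0, -1.0, -0.002]]
contact_force: [0.6, -0.2, -0.4]
finger_gap: 0.997
```

```bash
python3 -c "
from h import *
st();to([600,-500,526])"
```

```text
1.7667 [562.904  45.223 519.15 ] [-0.361  0.346  0.368  1.222 -0.121  1.597  0.781] 0.9971585546121952 F [ 0.595 -0.224 -0.389]
[[ 0.715 -0.001  0.699]
 [-0.699 -0.001  0.715]
 [-0.    -1.    -0.002]]
tool shift m [ 0.408 -0.006 -0.364]
```

Call:
servo_tool(
  plan=[
    [0.41,-0.1,-0.36,0,0],
    [0.41,-0.1,-0.36,0,0],
    [0.41,-0.1,-0.36,0,0],
    [0.41,-0.1,-0.36,0,0],
    [0.41,-0.1,-0.36,0,0],
    [0.41,-0.1,-0.36,0,0],
    [0.41,-0.1,-0.36,0,0],
    [0.41,-0.1,-0.36,0,0],
    [0.41,-0.1,-0.36,0,0],
    [0.41,-0.1,-0.36,0,0],
  ],
)

```text
time_s: 2.6
position: [588.2, -354.2, 583.7]
tool_rot: [[0.71, -0.001, 0.705], [-0.704, -0.012, 0.71], [0.007, -1.0, -0.009]]
contact_force: [1.3, -1.4, -1.1]
finger_gap: 1.001
```

Call:
servo_tool(
  plan=[
    [0.3,0,-0.1,0,0],
    [0.3,0,-0.1,0,0],
    [0.3,0,-0.1,0,0],
    [0.3,0,-0.1,0,0],
    [0.3,0,-0.1,0,0],
  ],
)

```text
time_s: 3.02
position: [616.3, -477.7, 515.2]
tool_rot: [[0.708, 0.023, 0.705], [-0.705, -0.031, 0.709], [0.039, -0.999, -0.005]]
contact_force: [0.1, -0.5, 0.1]
finger_gap: 0.999
```

```bash
python3 -c "
from h import *
st()"
```

```text
3.0167 [ 616.292 -477.746  515.217] [ 0.589  0.859  0.225  0.27  -0.177  1.98   1.448] 0.9989602655242632 F [ 0.101 -0.472  0.078]
[[ 0.708  0.023  0.705]
 [-0.705 -0.031  0.709]
 [ 0.039 -0.999 -0.005]]
```

Call:
servo_tool(
  plan=[
    [0.3,-0.5,0,0,0],
    [0.3,-0.5,0,0,0],
    [0.3,-0.5,0,0,0],
    [0.3,-0.5,0,0,0],
    [0.3,-0.5,0,0,0],
    [0.3,-0.5,0,0,0],
  ],
)

```text
time_s: 3.52
position: [585.6, -466.3, 572.8]
tool_rot: [[0.707, 0.059, 0.704], [-0.702, -0.059, 0.71], [0.084, -0.996, -0.0]]
contact_force: [0.2, -0.4, -0.7]
finger_gap: 0.998
```

```bash
python3 -c "
from h import *
st()"
```

```text
3.5167 [ 585.575 -466.274  572.783] [ 0.595  0.757  0.204  0.326 -0.148  1.981  1.463] 0.9975831820498993 F [ 0.171 -0.441 -0.662]
[[ 0.707  0.059  0.704]
 [-0.702 -0.059  0.71 ]
 [ 0.084 -0.996 -0.   ]]
```

Call:
servo_tool(
  plan=[
    [0,-1.5,0,0,0],
    [0,-1.5,0,0,0],
    [0,-1.5,0,0,0],
  ],
)

```text
time_s: 3.77
position: [542.9, -431.6, 634.7]
tool_rot: [[0.706, 0.086, 0.703], [-0.699, -0.08, 0.711], [0.118, -0.993, 0.004]]
contact_force: [0.3, -0.5, 1.1]
finger_gap: 0.998
```

Call:
servo_tool(
  plan=[
    [0,-1.5,0,0,0],
    [0,-1.5,0,0,0],
    [0,-1.5,0,0,0],
  ],
)

```text
time_s: 4.02
position: [500.5, -397.0, 686.6]
tool_rot: [[0.702, 0.117, 0.702], [-0.695, -0.104, 0.712], [0.156, -0.988, 0.008]]
contact_force: [0.6, 0.5, 0.4]
finger_gap: 0.997
```

Call:
servo_tool(
  plan=[
    [0.3,-1.5,0,0,0],
    [0.3,-1.5,0,0,0],
    [0.3,-1.5,0,0,0],
  ],
)

```text
time_s: 4.27
position: [473.2, -378.0, 722.5]
tool_rot: [[0.697, 0.152, 0.701], [-0.689, -0.131, 0.713], [0.2, -0.98, 0.013]]
contact_force: [0.5, 0.9, -0.2]
finger_gap: 1.002
```

```bash
python3 -c "
from h import *
st()"
```

```text
4.2667 [ 473.207 -377.978  722.506] [ 0.539  0.41   0.206  0.554 -0.091  1.981  1.468] 1.0023610306796025 F [ 0.479  0.947 -0.176]
[[ 0.697  0.152  0.701]
 [-0.689 -0.131  0.713]
 [ 0.2   -0.98   0.013]]
```

Call:
servo_tool(
  plan=[
    [1.5,-1.0,0,0,0],
    [1.5,-1.0,0,0,0],
    [1.5,-1.0,0,0,0],
  ],
)

```text
time_s: 4.52
position: [502.0, -413.6, 720.6]
tool_rot: [[0.69, 0.185, 0.7], [-0.682, -0.158, 0.714], [0.243, -0.97, 0.017]]
contact_force: [-0.3, -0.5, -0.7]
finger_gap: 1.004
```

Call:
servo_tool(
  plan=[
    [1.0,-1.5,0,0,0],
    [1.0,-1.5,0,0,0],
    [1.0,-1.5,0,0,0],
  ],
)

```text
time_s: 4.77
position: [494.5, -414.8, 742.9]
tool_rot: [[0.681, 0.218, 0.699], [-0.674, -0.186, 0.715], [0.286, -0.958, 0.02]]
contact_force: [-0.2, -0.2, 0.4]
finger_gap: 0.999
```

Call:
servo_tool(
  plan=[
    [1.0,-1.5,0,0,0],
    [1.0,-1.5,0,0,0],
    [1.0,-1.5,0,0,0],
    [1.0,-1.5,0,0,0],
    [1.0,-1.5,0,0,0],
    [1.0,-1.5,0,0,0],
  ],
)

```text
time_s: 5.27
position: [473.7, -409.3, 770.9]
tool_rot: [[0.671, 0.249, 0.698], [-0.666, -0.213, 0.715], [0.327, -0.945, 0.023]]
contact_force: [0.2, 0.5, -0.3]
finger_gap: 0.995
```

```bash
python3 -c "
from h import *
st()"
```

```text
5.2667 [ 473.733 -409.256  770.942] [ 0.596  0.424  0.213  0.408 -0.12   1.981  1.503] 0.9952016614373838 F [ 0.159  0.524 -0.328]
[[ 0.671  0.249  0.698]
 [-0.666 -0.213  0.715]
 [ 0.327 -0.945  0.023]]
```

Call:
servo_tool(
  plan=[
    [1.0,-1.5,0,0,0],
    [1.0,-1.5,0,0,0],
  ],
)

```text
time_s: 5.43
position: [468.6, -408.7, 791.1]
tool_rot: [[0.66, 0.279, 0.698], [-0.656, -0.239, 0.716], [0.367, -0.93, 0.026]]
contact_force: [-0.2, 0.4, 0.5]
finger_gap: 0.997
```

Call:
servo_tool(
  plan=[
    [1.0,-1.5,0,0,0],
    [1.0,-1.5,0,0,0],
  ],
)

```text
time_s: 5.6
position: [461.4, -406.3, 812.4]
tool_rot: [[0.647, 0.309, 0.697], [-0.645, -0.266, 0.717], [0.407, -0.913, 0.028]]
contact_force: [-0.4, 0.5, 0.6]
finger_gap: 0.997
```

Call:
servo_tool(
  plan=[
    [1.0,-1.5,0,0,0],
    [1.0,-1.5,0,0,0],
  ],
)

```text
time_s: 5.77
position: [452.9, -402.4, 833.6]
tool_rot: [[0.633, 0.338, 0.696], [-0.633, -0.291, 0.717], [0.445, -0.895, 0.029]]
contact_force: [0.3, 0.9, 0.4]
finger_gap: 1.002
```

Call:
servo_tool(
  plan=[
    [1.0,-1.5,0,0,0],
    [1.0,-1.5,0,0,0],
    [1.0,-1.5,0,0,0],
  ],
)

```text
time_s: 6.02
position: [436.7, -393.1, 858.3]
tool_rot: [[0.618, 0.366, 0.696], [-0.62, -0.317, 0.718], [0.484, -0.875, 0.031]]
contact_force: [-1.2, -0.3, 0.4]
finger_gap: 0.996
```

Call:
servo_tool(
  plan=[
    [1.0,-1.5,0,0,0],
    [1.0,-1.5,0,0,0],
    [1.0,-1.5,0,0,0],
  ],
)

```text
time_s: 6.27
position: [419.7, -382.4, 882.4]
tool_rot: [[0.601, 0.394, 0.695], [-0.606, -0.343, 0.718], [0.521, -0.853, 0.033]]
contact_force: [0.1, -0.1, 0.3]
finger_gap: 0.999
```

```bash
python3 -c "
from h import *
st()"
```

```text
6.2667 [ 419.661 -382.402  882.354] [ 0.596  0.3    0.266  0.317 -0.15   1.981  1.523] 0.9986127644616236 F [ 0.089 -0.071  0.313]
[[ 0.601  0.394  0.695]
 [-0.606 -0.343  0.718]
 [ 0.521 -0.853  0.033]]
```

Call:
servo_tool(
  plan=[
    [1.0,-1.5,0,0,0],
    [1.0,-1.5,0,0,0],
  ],
)

```text
time_s: 6.43
position: [408.2, -374.9, 902.9]
tool_rot: [[0.584, 0.42, 0.694], [-0.591, -0.366, 0.719], [0.556, -0.83, 0.034]]
contact_force: [-0.5, 0.3, 0.7]
finger_gap: 1.001
```

Call:
servo_tool(
  plan=[
    [1.0,-1.5,0,0,0],
    [1.0,-1.5,0,0,0],
  ],
)

```text
time_s: 6.6
position: [395.0, -366.0, 923.6]
tool_rot: [[0.566, 0.446, 0.694], [-0.575, -0.39, 0.719], [0.591, -0.806, 0.036]]
contact_force: [-0.2, -0.3, 0.6]
finger_gap: 1.001
```

Call:
servo_tool(
  plan=[
    [1.0,-1.5,0,0,0],
    [1.0,-1.5,0,0,0],
  ],
)

```text
time_s: 6.77
position: [380.7, -355.9, 944.0]
tool_rot: [[0.547, 0.47, 0.693], [-0.558, -0.413, 0.72], [0.624, -0.78, 0.037]]
contact_force: [-0.3, -0.3, -0.6]
finger_gap: 1.0
```

Call:
servo_tool(
  plan=[
    [1.0,-1.5,0,0,0],
    [1.0,-1.5,0,0,0],
  ],
)

```text
time_s: 6.93
position: [365.3, -344.6, 963.8]
tool_rot: [[0.527, 0.493, 0.693], [-0.541, -0.434, 0.72], [0.656, -0.754, 0.038]]
contact_force: [0.3, 0.4, -0.2]
finger_gap: 1.007
```

Call:
servo_tool(
  plan=[
    [1.0,-1.5,0,0,0],
    [1.0,-1.5,0,0,0],
  ],
)

```text
time_s: 7.1
position: [348.9, -332.3, 983.0]
tool_rot: [[0.506, 0.515, 0.692], [-0.522, -0.455, 0.721], [0.686, -0.726, 0.039]]
contact_force: [-0.4, 0.6, 0.1]
finger_gap: 0.999
```

```bash
python3 -c "
from h import *
st();to([400,0,750]);to([300,400,600])"
```

```text
7.1 [ 348.889 -332.262  983.033] [ 0.542  0.162  0.368  0.248 -0.182  1.981  1.533] 0.9989593281434053 F [-0.407  0.586  0.063]
[[ 0.506  0.515  0.692]
 [-0.522 -0.455  0.721]
 [ 0.686 -0.726  0.039]]
tool shift m [-0.308  0.044  0.266]
tool shift m [-0.67  -0.08   0.479]
```

```bash
python3 -c "
from h import *
st();to([450,0,700]);to([400,330,420])"
```

```text
7.1 [ 348.889 -332.262  983.033] [ 0.542  0.162  0.368  0.248 -0.182  1.981  1.533] 0.9989593281434053 F [-0.407  0.586  0.063]
[[ 0.506  0.515  0.692]
 [-0.522 -0.455  0.721]
 [ 0.686 -0.726  0.039]]
tool shift m [-0.317  0.106  0.299]
tool shift m [-0.707  0.134  0.491]
```

Call:
servo_tool(
  plan=[
    [-0.31,0.1,0.3,0,0],
    [-0.31,0.1,0.3,0,0],
    [-0.31,0.1,0.3,0,0],
    [-0.31,0.1,0.3,0,0],
    [-0.31,0.1,0.3,0,0],
    [-0.31,0.1,0.3,0,0],
    [-0.31,0.1,0.3,0,0],
    [-0.31,0.1,0.3,0,0],
    [-0.31,0.1,0.3,0,0],
    [-0.31,0.1,0.3,0,0],
  ],
)

```text
time_s: 7.93
position: [431.2, -61.5, 761.8]
tool_rot: [[0.505, 0.517, 0.691], [-0.522, -0.455, 0.722], [0.687, -0.725, 0.04]]
contact_force: [1.7, 0.4, 0.7]
finger_gap: 1.001
```

```bash
python3 -c "
from h import *
st();to([450,0,700]);to([400,330,420])"
```

```text
7.9333 [431.184 -61.525 761.815] [-0.131 -0.165 -0.253  1.383  0.624  1.534  0.505] 1.000527466791014 F [1.656 0.395 0.731]
[[ 0.505  0.517  0.691]
 [-0.522 -0.455  0.722]
 [ 0.687 -0.725  0.04 ]]
tool shift m [-0.065  0.027  0.055]
tool shift m [-0.455  0.054  0.247]
```

Call:
servo_tool(
  plan=[
    [-0.45,0.05,0.25,0,0],
    [-0.45,0.05,0.25,0,0],
    [-0.45,0.05,0.25,0,0],
    [-0.45,0.05,0.25,0,0],
    [-0.45,0.05,0.25,0,0],
    [-0.45,0.05,0.25,0,0],
    [-0.45,0.05,0.25,0,0],
    [-0.45,0.05,0.25,0,0],
    [-0.45,0.05,0.25,0,0],
    [-0.45,0.05,0.25,0,0],
  ],
)

```text
time_s: 8.77
position: [407.9, 254.5, 491.6]
tool_rot: [[0.504, 0.518, 0.691], [-0.522, -0.455, 0.722], [0.688, -0.724, 0.041]]
contact_force: [0.8, -0.0, 0.1]
finger_gap: 1.003
```

```bash
python3 -c "
from h import *
st();to([416,275,235]);to([519.3-.517*6,185.5+.455*6,90+.725*6])"
```

```text
8.7667 [407.853 254.472 491.558] [-0.54   0.269 -0.774  1.713  0.846  1.654 -0.654] 1.00332055341799 F [ 0.839 -0.022  0.135]
[[ 0.504  0.518  0.691]
 [-0.522 -0.455  0.722]
 [ 0.688 -0.724  0.041]]
tool shift m [-0.183  0.181  0.01 ]
tool shift m [-0.184  0.374  0.011]
```

Call:
servo_tool(
  plan=[
    [-0.184,0,0.01,0,0],
    [-0.184,0,0.01,0,0],
    [-0.184,0,0.01,0,0],
    [-0.184,0.03,0.01,0,0],
    [-0.184,0.07,0.01,0,0],
    [-0.184,0.12,0.01,0,0],
    [-0.184,0.18,0.01,0,0],
    [-0.184,0.22,0.01,0,0],
    [-0.184,0.25,0.01,0,0],
    [-0.184,0.25,0.01,0,0],
  ],
)

```text
time_s: 9.6
position: [452.6, 240.8, 182.1]
tool_rot: [[0.504, 0.517, 0.692], [-0.52, -0.458, 0.721], [0.689, -0.723, 0.038]]
contact_force: [0.5, -0.1, -0.4]
finger_gap: 1.002
```

```bash
python3 -c "
from h import *
st();to([519.3-.517*6,185.5+.455*6,90+.725*6])
a=grab('scene','scene1');b=grab('top','top1')
o=np.zeros((600,800,3),np.uint8);o[:,:431]=cv2.resize(a[130:290,200:315],(431,600));o[:252,431:]=cv2.resize(b[180:245,230:325],(369,252));cv2.imwrite('pics/crop1.png',o)"
```

```text
9.6 [452.558 240.831 182.128] [-0.61   0.71  -0.646  2.083  1.195  1.288 -1.28 ] 1.0019469735963094 F [ 0.467 -0.09  -0.431]
[[ 0.504  0.517  0.692]
 [-0.52  -0.458  0.721]
 [ 0.689 -0.723  0.038]]
tool shift m [-0.001  0.12   0.003]
```

View pics/crop1.png

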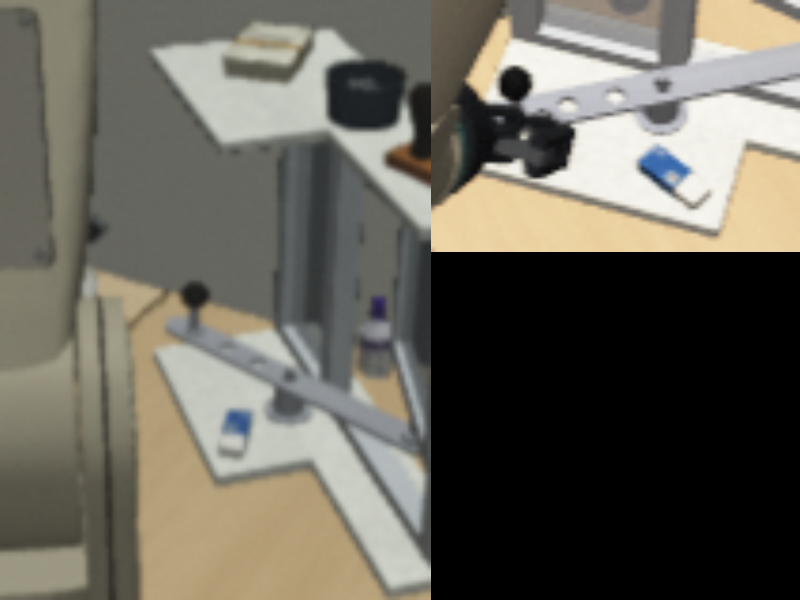

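Call:
servo_tool(
  plan=[
    [0,0.04,0.003,0,0],
    [0,0.07,0.003,0,0],
    [0,0.1,0.003,0,0],
    [0,0.12,0.003,0,0],
    [0,0.12,0.003,0,0],
    [0,0.121,0.003,0,0],
  ],
  newtons=50,
)

```text
time_s: 10.2
position: [516.6, 185.9, 94.8]
tool_rot: [[0.503, 0.514, 0.695], [-0.52, -0.462, 0.718], [0.69, -0.723, 0.035]]
contact_force: [-0.3, 1.6, 1.0]
finger_gap: 1.003
```

```bash
python3 -c "
from h import *
st();to([519.3-.517*6,185.5+.455*6,90+.725*6])
b=grab('top','top2');a=grab('scene','scene2');print(dark(a,(251,208)))
o=np.zeros((420,800,3),np.uint8);o[:,:400]=cv2.resize(b[175:238,225:285],(400,420),interpolation=cv2.INTER_CUBIC);o[:,400:]=cv2.resize(a[180:243,225:285],(400,420),interpolation=cv2.INTER_CUBIC);cv2.imwrite('pics/crop2.png',o)"
```

```text
10.2 [516.616 185.887  94.772] [-0.506  0.866 -0.544  2.116  1.441  1.187 -1.382] 1.0025933811758256 F [-0.255  1.585  0.965]
[[ 0.503  0.514  0.695]
 [-0.52  -0.462  0.718]
 [ 0.69  -0.723  0.035]]
tool shift m [-0.002 -0.001  0.001]
(array([244.714, 204.744]), array([  0,   0,  17,  17, 133], dtype=int32))
```

View pics/crop2.png

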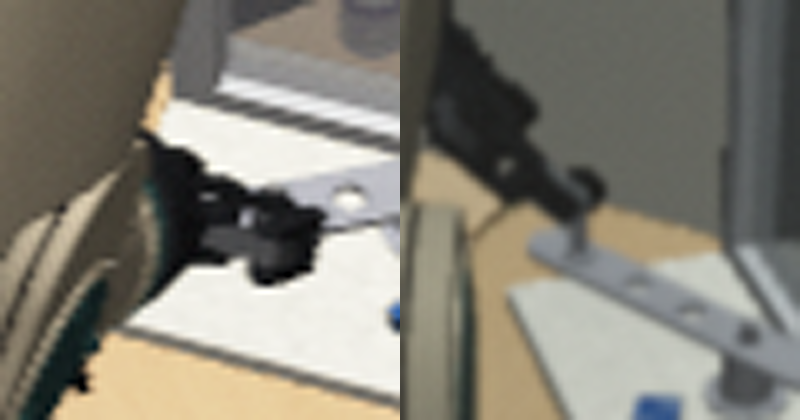

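Call:
servo_tool(
  plan=[
    [-0.001,0,0,0,0.4],
    [-0.001,0,0,0,1],
    [-0.001,0,0,0,1],
    [-0.001,0,0,0,1],
    [-0.001,0,0,0,1],
    [-0.001,0,0,0,1],
    [-0.001,0,0,0,1],
    [-0.001,0,0,0,1],
  ],
  newtons=50,
)

```text
time_s: 10.97
position: [516.0, 189.4, 95.6]
tool_rot: [[0.504, 0.517, 0.692], [-0.52, -0.458, 0.721], [0.69, -0.723, 0.039]]
contact_force: [-3.1, 4.3, 6.1]
finger_gap: 0.002
```

```bash
python3 -c "
from h import *
st()
b=grab('top','top3');a=grab('scene','scene3')
o=np.zeros((420,800,3),np.uint8);o[:,:400]=cv2.resize(b[175:238,225:285],(400,420),interpolation=cv2.INTER_CUBIC);o[:,400:]=cv2.resize(a[180:243,225:285],(400,420),interpolation=cv2.INTER_CUBIC);cv2.imwrite('pics/crop3.png',o)
for n in('scene','top'):print(n,proj(n,[519.3,185.5,90]),proj(n,ctrl.sense()['position']))"
```

```text
10.9667 [516.006 189.432  95.587] [-0.509  0.865 -0.547  2.115  1.442  1.188 -1.384] 0.0019103231841233921 F [-3.143  4.26   6.128]
[[ 0.504  0.517  0.692]
 [-0.52  -0.458  0.721]
 [ 0.69  -0.723  0.039]]
scene [251.502 208.366] [250.038 207.107]
top [251.139 200.949] [250.319 201.141]
```

View pics/crop3.png

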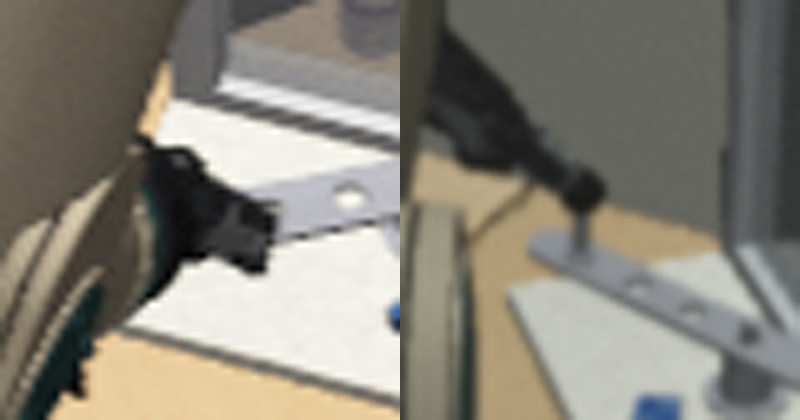

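```bash
python3 -c "
from h import *
s=ctrl.sense();R=np.array(s['tool_rot']);p=s['position']
for k in(-60,0,6,25,40):
  print(k,[proj(n,p+R[:,1]*k) for n in('scene','top')])
for n,r,u0,v0 in(('scene',None,225,180),('top',None,225,175)):
  im=cv2.imread('pics/%s3.png'%n); im0=cv2.imread('pics/%s0.png'%n)
  x=(im[v0:v0+63,u0:u0+60].max(2)<55); ys,xs=np.where(x); i=xs.argmax(); j=(xs+ys).argmax(); print(n,'rightmost',xs[i]+u0,ys[i]+v0,'max u+v',xs[j]+u0,ys[j]+v0)
"
```

```text
-60 [array([238.40489645, 198.02044258]), array([245.60552761, 203.72229589])]
0 [array([250.03780752, 207.10742356]), array([250.31941258, 201.14058596])]
6 [array([251.16898418, 207.99103565]), array([250.76645839, 200.89574702])]
25 [array([254.7138813 , 210.76011146]), array([252.15481799, 200.13536746])]
40 [array([257.47324191, 212.91556998]), array([253.22248852, 199.55062354])]
scene rightmost 284 182 max u+v 283 213
top rightmost 265 207 max u+v 263 215
```

```bash
python3 -c "
from h import *
s=ctrl.sense();R=np.array(s['tool_rot']);p=s['position']
for n in('scene','top'):
  K,Rc,t=cam(n);print(n,'centre',-Rc.T@t)
  for q in([0,25,0],[0,25,40],[0,25,-40],[40,25,0],[0,-60,0],[0,-60,40],[0,-60,-40]): print(q,proj(n,p+R@np.array(q)))
"
```

```text
scene centre [-438.18720749 -353.54817906  745.74574999]
[0, 25, 0] [254.7138813  210.76011146]
[0, 25, 40] [251.42498851 204.83129399]
[0, 25, -40] [258.17712436 217.00322647]
[40, 25, 0] [262.82367268 202.88300577]
[0, -60, 0] [238.40489645 198.02044258]
[0, -60, 40] [235.42402664 192.21259548]
[0, -60, -40] [241.54972434 204.14774123]
top centre [-155.12019123  477.13397481 1101.57773729]
[0, 25, 0] [252.15481799 200.13536746]
[0, 25, 40] [239.04911666 196.50348009]
[0, 25, -40] [265.39846505 203.80548273]
[40, 25, 0] [255.4485357  186.77851453]
[0, -60, 0] [245.60552761 203.72229589]
[0, -60, 40] [231.62235719 199.817147  ]
[0, -60, -40] [259.74625938 207.67144772]
```

```bash
python3 -c "
from h import *
o=np.zeros((480,800,3),np.uint8)
for i,k in enumerate((2,3)):
  a=cv2.imread('pics/scene%d.png'%k)[192:228,235:265]
  o[:,400*i:400*i+400]=cv2.resize(a,(400,480),interpolation=cv2.INTER_CUBIC)
o=cv2.convertScaleAbs(o,alpha=1.8,beta=10)
for u,v in((254.7,210.8),(251.5,208.4)):
  cv2.circle(o,(int((u-235+.5)*13.33)+400,int((v-192+.5)*13.33)),3,(0,0,255),-1)
cv2.imwrite('pics/crop4.png',o)"
```

```text
(no output)
```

View pics/crop4.png

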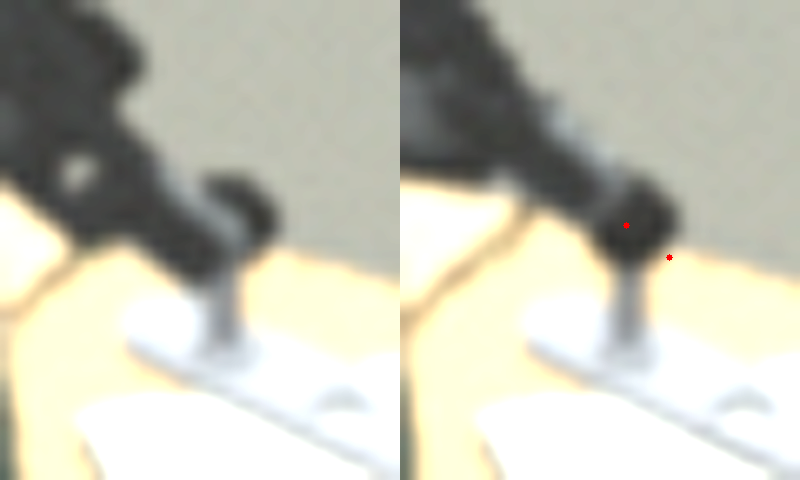

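Call:
servo_tool(
  plan=[
    [0,0,0,0,0],
    [0,0,0,0,0],
    [0,0,0,0,0],
    [0,0,0,0,0],
    [0,0,0,0,0],
    [0,0.01,0,0,0],
    [0,0.02,0,0,0],
    [0,0.026,0,0,0],
    [0,0.026,0,0,0],
  ],
  newtons=50,
)

```text
time_s: 11.82
position: [529.9, 175.3, 75.5]
tool_rot: [[0.503, 0.515, 0.694], [-0.52, -0.461, 0.719], [0.69, -0.723, 0.036]]
contact_force: [0.2, 0.4, 0.2]
finger_gap: 1.002
```

Call:
servo_tool(
  plan=[
    [0,0,0,0,1],
    [0,0,0,0,1],
    [0,0,0,0,1],
    [0,0,0,0,1],
    [0,0,0,0,1],
    [0,0,0,0,1],
    [0,0,0,0,1],
  ],
  newtons=50,
)

```text
time_s: 12.4
position: [530.1, 176.1, 76.0]
tool_rot: [[0.503, 0.517, 0.693], [-0.52, -0.459, 0.72], [0.69, -0.723, 0.037]]
contact_force: [-0.4, 1.3, 1.8]
finger_gap: 0.272
```

```bash
python3 -c "
from h import *
st()"
```

```text
12.4 [530.139 176.134  75.961] [-0.485  0.902 -0.523  2.113  1.498  1.172 -1.404] 0.27174146005479877 F [-0.364  1.285  1.812]
[[ 0.503  0.517  0.693]
 [-0.52  -0.459  0.72 ]
 [ 0.69  -0.723  0.037]]
```

```bash
cat >> h.py <<'E'
def dt(*ws):
    R=np.array(ctrl.sense()["tool_rot"])
    for w in ws: print(w,(R.T@np.array(w,float)/1000).round(4))
E
python3 -c "
from h import *
dt([-1.2,-5.5,24.4],[-2.8,-13.2,48])"
```

```text
[-1.2, -5.5, 24.4] [ 0.0191 -0.0157 -0.0039]
[-2.8, -13.2, 48] [ 0.0386 -0.0301 -0.0096]
```

Call:
servo_tool(
  plan=[
    [0.005,-0.004,-0.001,0,1],
    [0.012,-0.01,-0.002,0,1],
    [0.019,-0.0157,-0.004,0,1],
    [0.026,-0.0205,-0.006,0,1],
    [0.033,-0.026,-0.008,0,1],
    [0.0386,-0.03,-0.0096,0,1],
    [0.0386,-0.03,-0.0096,0,1],
    [0.0386,-0.03,-0.0096,0,1],
  ],
  newtons=80,
)

```text
time_s: 13.07
position: [528.0, 163.9, 124.5]
tool_rot: [[0.503, 0.518, 0.692], [-0.521, -0.457, 0.721], [0.69, -0.723, 0.04]]
contact_force: [4.5, 2.1, -2.1]
finger_gap: 0.261
```

```bash
python3 -c "
from h import *
st()
a=grab('scene','scene5');b=grab('top','top5')
o=np.zeros((600,800,3),np.uint8);o[:,:431]=cv2.resize(a[130:290,230:345],(431,600),interpolation=cv2.INTER_CUBIC);o[:252,431:]=cv2.resize(b[180:245,230:325],(369,252),interpolation=cv2.INTER_CUBIC);cv2.imwrite('pics/crop5.png',o)
dt([-20.3,-71.4,0])"
```

```text
13.0667 [527.958 163.895 124.502] [-0.452  0.797 -0.548  2.136  1.438  1.164 -1.319] 0.2605325595780168 F [ 4.45   2.061 -2.113]
[[ 0.503  0.518  0.692]
 [-0.521 -0.457  0.721]
 [ 0.69  -0.723  0.04 ]]
[-20.3, -71.4, 0] [ 0.027  0.022 -0.066]
```

View pics/crop5.png

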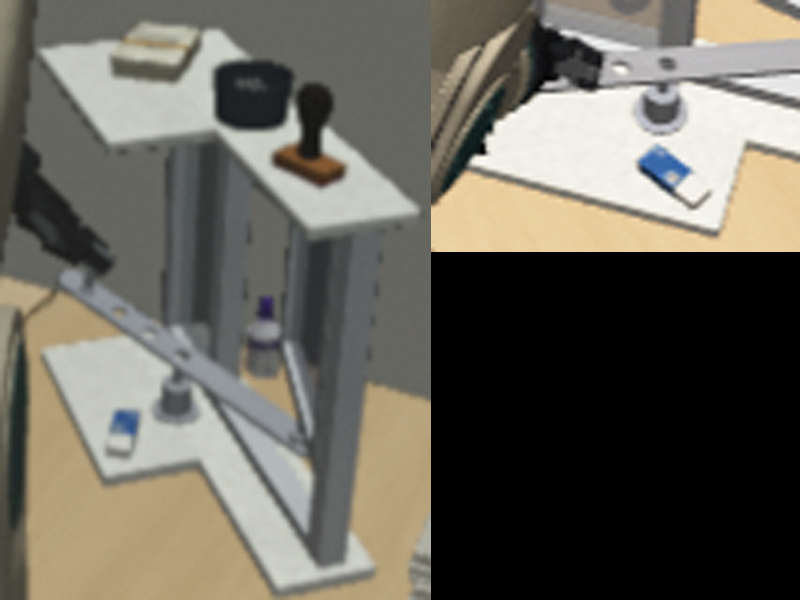

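Call:
servo_tool(
  plan=[
    [0.003,0.002,-0.007,0,1],
    [0.006,0.005,-0.015,0,1],
    [0.01,0.008,-0.024,0,1],
    [0.014,0.011,-0.034,0,1],
    [0.018,0.0145,-0.044,0,1],
    [0.022,0.018,-0.054,0,1],
    [0.026,0.021,-0.062,0,1],
    [0.027,0.022,-0.066,0,1],
    [0.027,0.022,-0.0665,0,1],
    [0.027,0.022,-0.0665,0,1],
  ],
  newtons=80,
)

```text
time_s: 14.0
position: [506.6, 91.0, 124.0]
tool_rot: [[0.503, 0.517, 0.692], [-0.52, -0.459, 0.72], [0.69, -0.723, 0.038]]
contact_force: [2.6, -0.7, -1.2]
finger_gap: 0.257
```

```bash
python3 -c "
from h import *
st()
a=grab('scene','scene6');b=grab('top','top6')
o=np.zeros((600,800,3),np.uint8);o[:,:431]=cv2.resize(a[130:290,230:345],(431,600),interpolation=cv2.INTER_CUBIC);o[:252,431:]=cv2.resize(b[180:245,230:325],(369,252),interpolation=cv2.INTER_CUBIC)
o[260:,431:]=cv2.resize(a[205:255,255:309],(369,340),interpolation=cv2.INTER_CUBIC)
cv2.imwrite('pics/crop6.png',o)
to([507,91.5,124]);to([508.5,104.8,76])"
```

```text
14.0 [506.578  90.969 123.953] [-0.373  0.764 -0.53   2.302  1.554  1.117 -1.433] 0.2565539484706943 F [ 2.614 -0.699 -1.213]
[[ 0.503  0.517  0.692]
 [-0.52  -0.459  0.72 ]
 [ 0.69  -0.723  0.038]]
tool shift m [ 0.  0. -0.]
tool shift m [-0.039  0.03   0.008]
```

View pics/crop6.png

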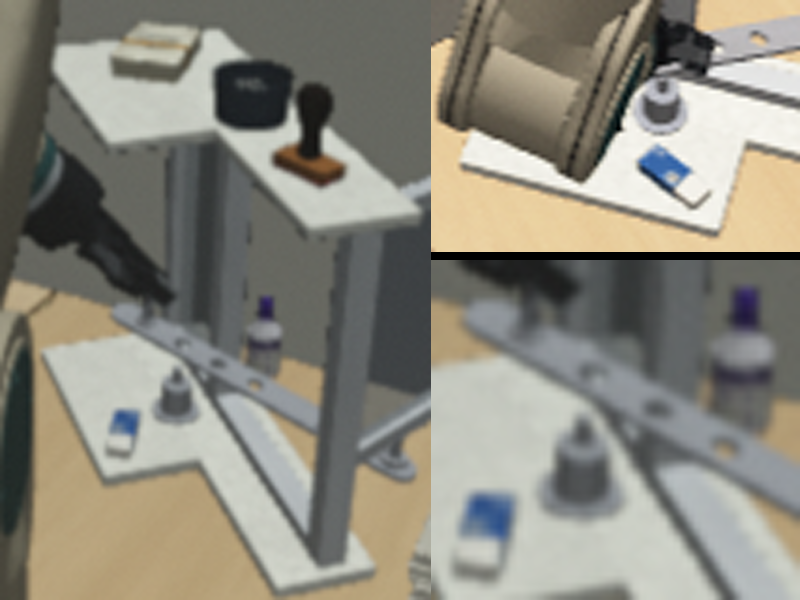

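```bash
python3 -c "
from h import *
h=onz('scene',(278.6,221.4),89);p=onz('scene',(276.7,228.7),61);print(h,p,h-p)
T=lambda u,v:(230+(u-431)/3.884-.4,180+v/3.877-.4)
h=onz('top',T(759,37),86-0);p=onz('top',T(662,86),61);print(h,p,h-p,'mid hole expected offset',-.111*40.4,-.994*40.4)
"
```

```text
[492.46418705  68.5291841   89.        ] [489.06031983  72.69910452  61.        ] [ 3.40386722 -4.16992041 28.        ]
[478.60501377   2.48187583  86.        ] [486.52063188  79.37918769  61.        ] [ -7.91561811 -76.89731186  25.        ] mid hole expected offset -4.4844 -40.157599999999995
```

```bash
python3 -c "
from h import *
to([507.8,98.7,103])"
```

```text
tool shift m [-0.017  0.013  0.005]
```

Call:
servo_tool(
  plan=[
    [-0.004,0.003,0.001,0,1],
    [-0.009,0.007,0.003,0,1],
    [-0.014,0.0105,0.004,0,1],
    [-0.0172,0.013,0.005,0,1],
    [-0.0172,0.013,0.005,0,1],
  ],
)

```text
time_s: 14.52
position: [508.2, 98.7, 102.0]
tool_rot: [[0.505, 0.517, 0.691], [-0.519, -0.458, 0.722], [0.69, -0.723, 0.037]]
contact_force: [1.9, -0.4, 3.9]
finger_gap: 0.258
```

```bash
python3 -c "
from h import *
st();to([507.8,98.7,103])
a=grab('scene','scene7');b=grab('top','top7')
o=np.zeros((600,800,3),np.uint8);o[:,:400]=cv2.resize(a[205:253,262:294],(400,600),interpolation=cv2.INTER_CUBIC)
o[:,400:]=cv2.resize(b[175:223,280:312],(400,600),interpolation=cv2.INTER_CUBIC)
cv2.imwrite('pics/crop7.png',cv2.convertScaleAbs(o,alpha=1.3))"
```

```text
14.5167 [508.197  98.697 101.977] [-0.391  0.819 -0.522  2.292  1.584  1.131 -1.479] 0.2577249817787388 F [ 1.915 -0.408  3.885]
[[ 0.505  0.517  0.691]
 [-0.519 -0.458  0.722]
 [ 0.69  -0.723  0.037]]
tool shift m [ 0.001 -0.001 -0.   ]
```

View pics/crop7.png

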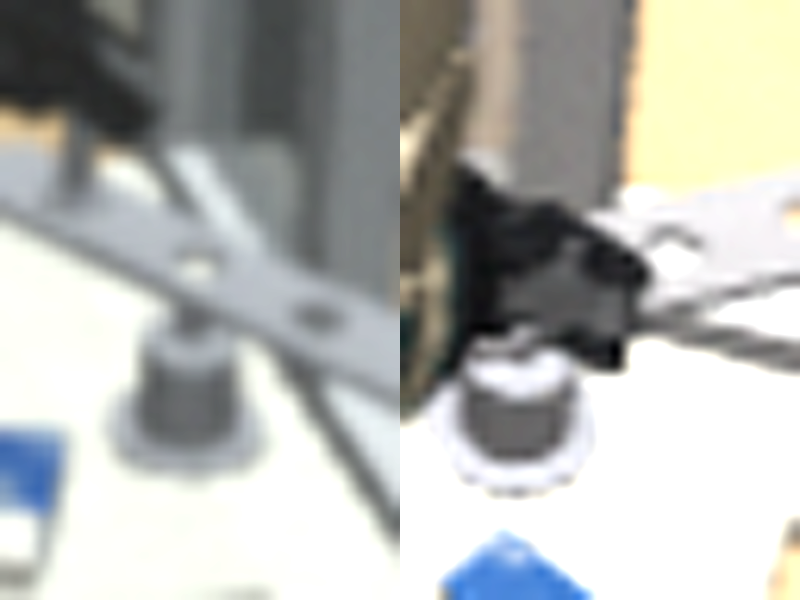

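```bash
python3 -c "
from h import *
S=lambda x,y:(262+x/12.5-.5,205+y/12.5-.5)
T=lambda x,y:(280+(x-400)/12.5-.5,175+y/12.5-.5)
h=onz('scene',S(198,262),72);p=onz('scene',S(189,343),45);m=onz('scene',S(320,316),68.3);print(h,p,h-p,'exp -.1 -1.2');print('mid',m-p,'exp -4.2 -37.8')
m=onz('top',T(676,253),68.3);p=onz('top',T(522,365),45);print(m,p,m-p,'exp -4.2 -37.8')
"
```

```text
[492.31442734  72.36473972  72.        ] [493.29243641  74.44837096  45.        ] [-0.97800906 -2.08363125 27.        ] exp -.1 -1.2
mid [ -2.96093845 -38.4319825   23.3       ] exp -4.2 -37.8
[488.07398836  37.30203728  68.3       ] [489.99944732  76.09847443  45.        ] [ -1.92545896 -38.79643715  23.3       ] exp -4.2 -37.8
```

```bash
python3 -c "
from h import *
to([508.4,102.5,89]);to([508.5,105.2,76])"
```

```text
tool shift m [-0.011  0.008  0.002]
tool shift m [-0.022  0.016  0.004]
```

Call:
servo_tool(
  plan=[
    [-0.004,0.003,0.001,0,1],
    [-0.008,0.006,0.0018,0,1],
    [-0.0113,0.008,0.0025,0,1],
    [-0.015,0.0108,0.003,0,1],
    [-0.0185,0.0135,0.0035,0,1],
    [-0.0214,0.0158,0.004,0,1],
    [-0.0214,0.0158,0.004,0,1],
    [-0.0214,0.0158,0.004,0,1],
  ],
)

```text
time_s: 15.28
position: [507.7, 105.1, 76.6]
tool_rot: [[0.504, 0.517, 0.692], [-0.519, -0.459, 0.721], [0.69, -0.723, 0.037]]
contact_force: [-5.9, 2.8, 5.1]
finger_gap: 0.26
```

```bash
python3 -c "
from h import *
st()
a=grab('scene','scene8')
o=cv2.resize(a[200:260,255:335],(800,600),interpolation=cv2.INTER_CUBIC)
cv2.imwrite('pics/crop8.png',cv2.convertScaleAbs(o,alpha=1.3))"
```

```text
15.2833 [507.671 105.11   76.604] [-0.41   0.88  -0.512  2.283  1.619  1.147 -1.537] 0.25950334981521683 F [-5.932  2.765  5.148]
[[ 0.504  0.517  0.692]
 [-0.519 -0.459  0.721]
 [ 0.69  -0.723  0.037]]
```

View pics/crop8.png

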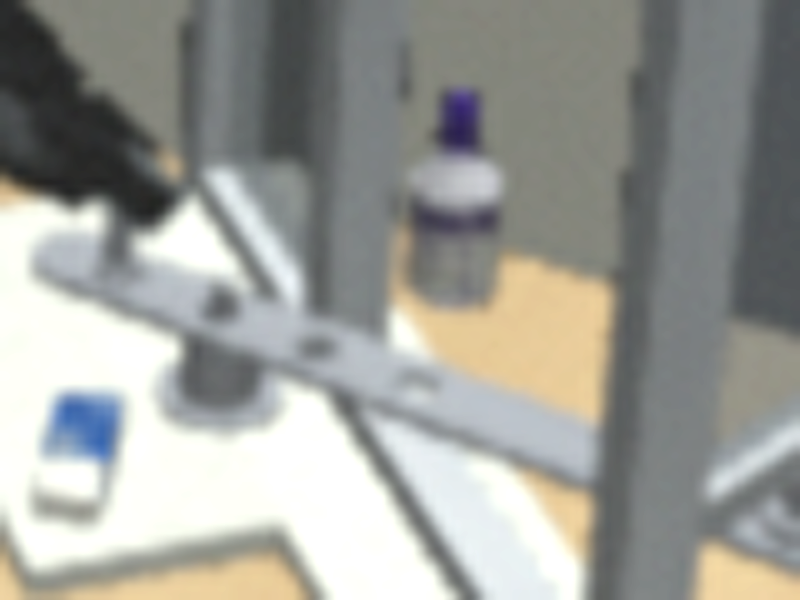

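Call:
servo_tool(
  plan=[
    [0,0,0,0,0.7],
    [0,0,0,0,0.4],
    [0,0,0,0,0],
    [0,0,0,0,0],
    [0,0,0,0,0],
    [0,0,0,0,0],
    [0,-0.01,0,0,0],
    [0,-0.03,0,0,0],
    [0,-0.06,0,0,0],
    [0,-0.1,0,0,0],
  ],
)

```text
time_s: 16.17
position: [454.9, 149.8, 149.0]
tool_rot: [[0.504, 0.514, 0.694], [-0.519, -0.462, 0.719], [0.691, -0.723, 0.034]]
contact_force: [1.3, 1.0, 0.8]
finger_gap: 1.001
```

Call:
servo_tool(
  plan=[
    [0,-0.03,0,0,0],
    [0,-0.06,0,0,0],
    [0,-0.1,0,0,0],
    [0,-0.13,0,0,0],
    [0,-0.13,0,0,0],
    [0,-0.13,0,0,0],
  ],
)

```text
time_s: 16.67
position: [387.5, 211.5, 244.2]
tool_rot: [[0.504, 0.517, 0.692], [-0.519, -0.459, 0.721], [0.69, -0.723, 0.037]]
contact_force: [-0.4, -1.1, -0.5]
finger_gap: 1.004
```

```bash
python3 -c "
from h import *
st()
a=grab('scene','scene9');b=grab('top','top9')
o=np.zeros((600,800,3),np.uint8);o[:,:431]=cv2.resize(a[130:290,230:345],(431,600),interpolation=cv2.INTER_CUBIC);o[:252,431:]=cv2.resize(b[180:245,250:345],(369,252),interpolation=cv2.INTER_CUBIC)
o[260:,431:]=cv2.resize(a[205:255,255:309],(369,340),interpolation=cv2.INTER_CUBIC)
cv2.imwrite('pics/crop9.png',o)
k=dark(a,(267,214),8,60);print(k,onz('scene',k[0],90))"
```

```text
16.6667 [387.52  211.536 244.246] [-0.636  0.538 -0.71   2.185  1.044  1.306 -1.262] 1.0039579091154383 F [-0.377 -1.095 -0.498]
[[ 0.504  0.517  0.692]
 [-0.519 -0.459  0.721]
 [ 0.69  -0.723  0.037]]
(array([267.152, 216.182]), array([ 6,  7,  6,  8, 33], dtype=int32)) [500.965 115.061  90.   ]
```

View pics/crop9.png

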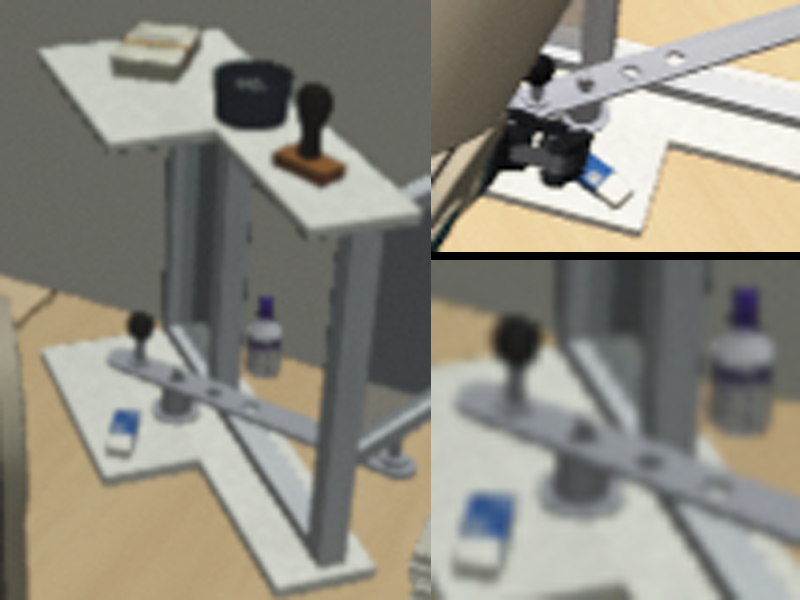

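```bash
python3 -c "
from station import ctrl
print(ctrl.finish_job())"
```

```text
the job is handed in; nothing more can be done
None
```

The stay's end hole is over the pin, the stay looks flat on its seat, and the hatch stands wide open. I handed the job in at about 16.8 s of the 40 s; no verdict is reported, so these are my own checks.

**How it was done:**
- **Leaning the gripper:** the move command cannot tilt the tool. I leaned it back about 43° by driving the arm against its reach limit and keeping the tilt it ended with.
- **The move:** I gripped the knob, lifted the stay about 0.2 rad, and pushed the hatch open. I lowered the end hole onto the pin, let go and drew back along the tool axis.

**Last checks:**
- **Fit:** the last picture shows the pin in the end hole. The knob is within about 1.5 mm of where geometry puts it, at roughly (501, 115) mm. I did not measure the hole-to-pin distance, the stay's lift or the hatch angle after letting go.
- **Bystanders:** the card pack, tub, stamp, eraser and ink bottle look where they were. The stapler was not in the picture crops I checked, but nothing went near the desk at the left after the start.
- **Robot:** it stands clear, with the wrist force near zero and the gripper open.

**What failed or disagreed:**
- **First grip:** it missed. The fingertips were about 25 mm short of where the stated tool frame puts them, so the jaws shut in front of the ball. I reopened and went 26 mm deeper, and the second grip held.
- **Hole position before lowering:** rough hole measurements with the stay fully lifted were up to 7 mm from the expected position. A closer look just before the drop brought that to about 1–2.5 mm, and the hole went on without trouble.

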